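# Pack the clay stamps into the round caddy

### The job

Put the two wooden stamps that lean in the plywood stand into the round caddy with the other five, so that all seven stand upright on its floor, handles up, one in the middle and six closely round it. The four outer stamps stand too far apart to leave a place: slide them round inside the caddy to make room, without lifting them out or tipping them over. Leave the mug, the plaster mould and the cup where they are.

Things in the scene. Friction and masses are not known exactly. Their poses are not given: they have to be found in the camera images.
- caddy: round wooden caddy, fixed to the table: outer diameter 156 mm, bore 144 mm, wall 50 mm high, floor 6 mm thick (inner floor 6 mm above the table). Origin at the centre of its underside, z up. The bore just takes seven stamps of 46 mm: one in the middle and six round it
- stand: plywood stand fixed to the table, 140 x 190 mm, 95 mm high; its two places hold stamps that lean 35 degrees from vertical, handles up and towards the stand's -x side. Origin under its middle, at table height. The stamps' undersides are centred at (0, +40, 60) and (0, -40, 60) mm in its frame; a stamp comes free after 50 mm of travel along its own leaning axis
- new_left_mid (a point): The stamp to be packed that leans in the stand's left place (+y side): turned pale wood, 125 mm tall: head 46 mm diameter x 60 mm at the bottom (edges chamfered 3.5 mm wide, 5 mm high), round handle 16 mm diameter above it; 0.12 kg. Point at its centre, 62.5 mm above the underside, z axis from head to handle: the handle spans +2.5 to +62.5 mm on z
- new_right_mid (a point): The stamp to be packed that leans in the stand's right place (-y side): turned pale wood, 125 mm tall: head 46 mm diameter x 60 mm at the bottom (edges chamfered 3.5 mm wide, 5 mm high), round handle 16 mm diameter above it; 0.12 kg. Point at its centre, 62.5 mm above the underside, z axis from head to handle: the handle spans +2.5 to +62.5 mm on z
- packed_mid_mid (a point): The stamp standing upright in the middle of the caddy, nothing fixing it: turned pale wood, 125 mm tall: head 46 mm diameter x 60 mm at the bottom (edges chamfered 3.5 mm wide, 5 mm high), round handle 16 mm diameter above it; 0.12 kg. Point at its centre, 62.5 mm above the underside, z axis from head to handle: the handle spans +2.5 to +62.5 mm on z
- packed_a_mid (a point): One of the four identical stamps standing loose and upright round the middle one in the caddy, about a quarter turn apart: turned pale wood, 125 mm tall: head 46 mm diameter x 60 mm at the bottom (edges chamfered 3.5 mm wide, 5 mm high), round handle 16 mm diameter above it; 0.12 kg. Point at its centre, 62.5 mm above the underside, z axis from head to handle: the handle spans +2.5 to +62.5 mm on z
- packed_b_mid (a point): One of the four identical stamps standing loose and upright round the middle one in the caddy, about a quarter turn apart: turned pale wood, 125 mm tall: head 46 mm diameter x 60 mm at the bottom (edges chamfered 3.5 mm wide, 5 mm high), round handle 16 mm diameter above it; 0.12 kg. Point at its centre, 62.5 mm above the underside, z axis from head to handle: the handle spans +2.5 to +62.5 mm on z
- packed_c_mid (a point): One of the four identical stamps standing loose and upright round the middle one in the caddy, about a quarter turn apart: turned pale wood, 125 mm tall: head 46 mm diameter x 60 mm at the bottom (edges chamfered 3.5 mm wide, 5 mm high), round handle 16 mm diameter above it; 0.12 kg. Point at its centre, 62.5 mm above the underside, z axis from head to handle: the handle spans +2.5 to +62.5 mm on z
- packed_d_mid (a point): One of the four identical stamps standing loose and upright round the middle one in the caddy, about a quarter turn apart: turned pale wood, 125 mm tall: head 46 mm diameter x 60 mm at the bottom (edges chamfered 3.5 mm wide, 5 mm high), round handle 16 mm diameter above it; 0.12 kg. Point at its centre, 62.5 mm above the underside, z axis from head to handle: the handle spans +2.5 to +62.5 mm on z
- mug: bystander: plain pale round mug, 81 x 117 x 92 mm, loose; origin at the centre of its underside
- mould: bystander: white plaster sprig mould, block 62 x 51 x 24 mm, loose; origin at the centre of its underside
- cup: bystander: pale eight-sided cup with a handle, 87 x 124 x 86 mm, loose; origin at the centre of its underside
Mind the look-alikes: they are no part of the job. Leave any blue look-alike of the part that bears packed_c_mid alone. Leave any blue look-alike of the part that bears new_left_mid alone.

How it is judged:
At the end, for the whole second after the job is handed in: All seven stamps are in the caddy: each one's centre within 54 mm of the caddy's axis, its foot within 5 mm of the caddy's floor, upright to 0.12 rad, and at rest (under 0.03 m/s) (horizontal distance between each of packed_mid_mid, packed_a_mid, packed_b_mid, packed_c_mid, packed_d_mid, new_left_mid, new_right_mid and caddy below 0.054 m and z of each of packed_mid_mid, packed_a_mid, packed_b_mid, packed_c_mid, packed_d_mid, new_left_mid, new_right_mid in the frame of caddy below 0.0735 m and angle between each of packed_mid_mid, packed_a_mid, packed_b_mid, packed_c_mid, packed_d_mid, new_left_mid, new_right_mid's own z axis and vertical below 0.12 rad and linear speed of each of packed_mid, packed_a, packed_b, packed_c, packed_d, new_left, new_right below 0.03 m/s); the robot touches nothing.
It fails at once if a stamp that was in the caddy is lifted out of it or tipped over (z of any of packed_mid_mid, packed_a_mid, packed_b_mid, packed_c_mid, packed_d_mid in the frame of caddy above 0.105 m or angle between any of packed_mid_mid, packed_a_mid, packed_b_mid, packed_c_mid, packed_d_mid's own z axis and vertical above 0.7 rad).
It fails at once if the mug, the mould or the cup is moved by more than 30 mm (distance of any of mug, mould, cup from where it was at the start of the episode above 0.03 m).
It also fails if it takes over 72 s, if anything falls off the work surface, if the arm or the gripper's body presses on something with over 40 N, if the wrist force passes 120 N, or if a joint passes its speed limit or range.

### The arm

A 6-joint arm with a two-finger parallel gripper is mounted at the origin on the work surface; the furniture and walls round the work are solid. World frame = base frame: x ahead of the robot, y to its left, z up, the work surface at z = 0. Lengths are in m, angles in rad, forces in N, time in s.
With the tool pointing down it reaches from about 0.325 to 1 m from the base axis. Payload 5.1 kg.
Tool frame: the origin (TCP) lies on the centre line of the jaws, within the pads' length; the fingertips stand 19 mm ahead of it and the grasp point (between the pads) is the TCP; z points along the fingers, y is the line along which they close (so a half turn about z gives the same grasp; the last joint's range is limited). The gripper opens to 85 mm and grips with 20 to 120 N. Pads are 22 mm wide; open, the fingers measure 114 mm over their backs; the gripper's body (76 mm by 85 mm) begins 54 mm behind the grasp point. The pads swing forward as they close: fully open they stand 13 mm farther back than shut.
Start: joints at [1.119, 0.124, 1.65, -0, 1.367, -0.083], TCP at [0.234, 0.606, 0.25] pointing down, gripper open.
Joint ranges: [-2.61, 2.61], [-1.02, 2.33], [0.03, 2.71], [-1.35, 4.49], [0.32, 2.68], [-2.91, 2.91]. Speed limits (rad/s): [2.57, 2.57, 3.14, 3.14, 3.14, 3.14].

### API

Orientations are given as a unit quaternion [w, x, y, z].
In Python, from cell import bot gives the robot as it stands.
- The arm moves only by the tool step_arm, never from a script. Its argument "plan" is a list of rows, each a list of 5 numbers: the closure, from -1 (fully open) to 1 (shut), then the shift along the world's x, y, z each as a share of 150 mm, from -1 to 1, then the turn about the world's z as a share of pi/2 rad, from -1 to 1. A call has 1 to 20 rows; each row is the pose to reach, as a shift and turn from the pose commanded when the call began; what a row does not reach only later rows make up. A row lasts 1/10 s, in which the tool goes at most 50 mm and 8.59 degrees, less where a joint would pass 70% of its speed; a pose out of reach is approached as far as the arm can. A call with a number of a shift or a turn outside -1 to 1 is refused whole. A call with a gripper value outside its range is refused whole. The fingers move at their own pace and stop on an object; "grip_force" is the grip in N (left out, the last holds). Time passes only in rows, so rows that repeat a pose let the fingers close. It gives the time, the measured TCP pose, the force, the opening and the grip force at its end, in the units of the state.
- bot.observe(): the state, without advancing time (a new reading comes with each control period).
- bot.grab_frame(name): name is "scene" or "top"; returns the picture (420x560x3 uint8, blue, green, red); there is no depth.
- bot.camera_params(name): a dict with "fovy" (degrees; the focal length in pixels is half the picture's height over the tangent of half this angle, whatever the lens; pixels are square), "cx", "cy" (the principal point, pixels), "distortion" ([k1, k2, p1, p2, k3] as OpenCV has them; the pictures are not rectified), "cam_to_world" (4x4, takes a point from camera to world coordinates). Camera axes: x right, y up, looking along -z (the intrinsics and any distortion apply to the point x, -y, -z); pixel columns grow to the right and rows downward; lengths in m; the calibration is good to about 2 mm. A picture is of the moment at which its call begins. camera_params takes no time and is no camera call.
- bot.hand_in(): hands the job in; it is judged then, once.
The state is a dict: "t": time; "q": joint angles; "qd": joint speeds; "joint_efforts": joint torques, N m; "eef_pos": TCP position; "orientation": TCP orientation; "wrist_force": force on the tool from outside, world axes, zero at the start; "torque": the same for the moment, N m; "grip_width": opening from 0.0 (shut) to 1.0 (fully open); "grip_force": force on a finger pad.
Only numpy, scipy, OpenCV 4.12 (cv2) and the standard library are available. Lean on these libraries where they do the work, as an engineer would, in place of code of your own. Each camera call takes 0.05 s, during which the arm holds its last target. There are 200 camera calls.

## Working session

There is one attempt and no reset: what is moved stays moved. The work goes in short steps, Python scripts to look and compute and a tool call to move; the robot and the scene stay as the last step left them, time stands still between calls to the robot, and variables do not carry over. Pictures are saved under pics/ and viewed, at most 10 in all, crops included, and the job is handed in when it is done.

Besides the shell and the picture viewer there is one more tool, called after "Call:" by a JSON object that holds its "op" and its "data", one argument or row to a line. step_arm: Moves the arm, as the interface text tells. Shift numbers are shares of 150 mm and turn numbers shares of pi/2 rad, none past 1 either way. Its arguments: {"type":"object","properties":{"plan":{"type":"array","items":{"type":"array","items":{"type":"number","minimum":-1,"maximum":1}}},"grip_force":{"type":"number"}},"required":["plan"]}

```bash
mkdir -p pics; ls
python3 - <<'E'
from cell import bot
import cv2
for n in ("scene","top"):
    cv2.imwrite(f"pics/{n}0.png",bot.grab_frame(n)); p=bot.camera_params(n); print(n,p)
print(bot.observe())
E
```

```text
pics
scene {'fovy': 43.12553756277847, 'cx': 287.9130654325252, 'cy': 209.82468663733, 'distortion': array([-0.07733594,  0.        ,  0.        ,  0.        ,  0.        ]), 'cam_to_world': array([[-0.72416352,  0.54618419, -0.42103448, -0.13281403],
       [-0.68941978, -0.5583499 ,  0.46146047,  0.7228894 ],
       [ 0.01695786,  0.62444233,  0.78088681,  1.33302584],
       [ 0.        ,  0.        ,  0.        ,  1.        ]])}
top {'fovy': 46.04499775369649, 'cx': 277.7233203689872, 'cy': 202.93044143805164, 'distortion': array([-0.0239519,  0.       ,  0.       ,  0.       ,  0.       ]), 'cam_to_world': array([[ 2.08807524e-02,  9.93017360e-01, -1.16105631e-01,
         4.01528748e-01],
       [-9.99777534e-01,  2.10854685e-02,  5.35108806e-04,
         8.70563817e-03],
       [ 2.97951396e-03,  1.16068628e-01,  9.93236727e-01,
         1.42551668e+00],
       [ 0.00000000e+00,  0.00000000e+00,  0.00000000e+00,
         1.00000000e+00]])}
{'t': 0.1, 'q': array([ 1.11941250e+00,  1.24473059e-01,  1.65153962e+00, -6.57276456e-06,
        1.36751309e+00, -8.26097393e-02]), 'qd': array([ 0.00118533, -0.00277693, -0.00361451, -0.0006838 ,  0.00105262,
       -0.00168017]), 'joint_efforts': array([ 6.70141562e-04, -4.24923706e+01, -3.66658294e+01, -5.44351030e-05,
        3.87079781e-03,  9.13071752e-07]), 'eef_pos': array([0.23411429, 0.6058184 , 0.24915316]), 'orientation': array([-2.51907490e-04,  1.83343263e-01,  9.83048480e-01, -9.33155579e-04]), 'wrist_force': array([-0.40909902, -0.19964324, -0.71478365]), 'torque': array([-0.02623296, -0.00104348,  0.1029218 ]), 'grip_force': 0.0, 'grip_width': 0.9976499713152279}
```

View pics/scene0.png

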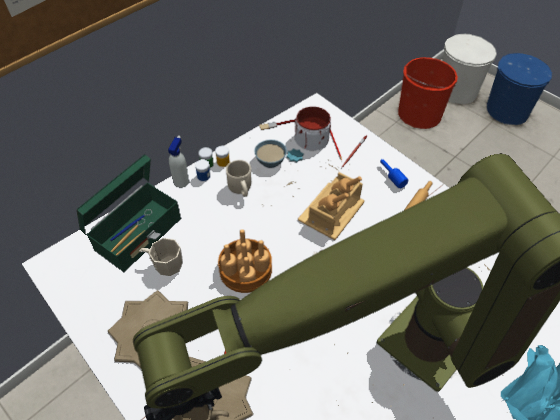

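View pics/top0.png

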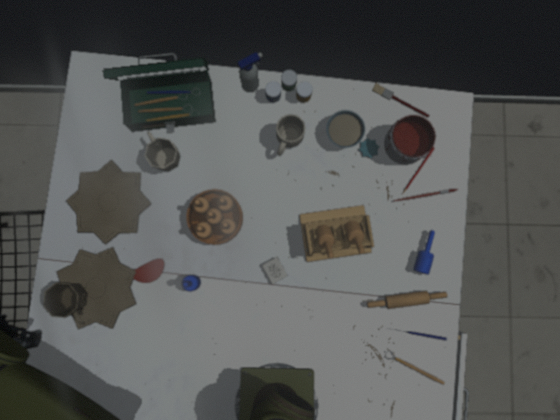

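The wooden caddy with its five stamps is at top (214,217), and the stand is at top (336,233) with two leaning stamps. The blue look-alikes at top (190,283) and (425,253) don't fit the description (pale wood, in the caddy or the stand), so I'll leave them alone. Next is an enlarged crop to confirm.

```bash
cat > h.py <<'E'
import numpy as np, cv2
from cell import bot
def cam(n):
    p=bot.camera_params(n); f=210/np.tan(np.radians(p["fovy"])/2)
    return np.array([[f,0,p["cx"]],[0,f,p["cy"]],[0,0,1]]),p["distortion"],np.array(p["cam_to_world"])
def w(n,u,v,z):
    K,d,T=cam(n); x,y=cv2.undistortPoints(np.array([[[u,v]]],float),K,d)[0,0]
    r=T[:3,:3]@[x,-y,-1]; return (T[:3,3]+r*(z-T[2,3])/r[2])
def px(n,P):
    K,d,T=cam(n); c=(np.atleast_2d(P)-T[:3,3])@T[:3,:3]; c=c*[1,-1,-1]
    return cv2.projectPoints(c,np.zeros(3),np.zeros(3),K,d)[0][:,0]
def crop(n,x0,y0,x1,y1,s,name,gain=1.0,draw=()):
    im=bot.grab_frame(n)
    o=cv2.resize(im[y0:y1,x0:x1],None,fx=s,fy=s,interpolation=cv2.INTER_CUBIC)
    o=np.clip(o*gain,0,255).astype(np.uint8)
    for P in draw:
        u,v=px(n,P)[0]; cv2.circle(o,(int((u-x0+.5)*s),int((v-y0+.5)*s)),2,(0,255,0),-1)
    for k in range(x0-x0%10+10,x1,10): cv2.putText(o,str(k),(int((k-x0)*s),8),0,.3,(255,255,0)); cv2.line(o,(int((k-x0+.5)*s),10),(int((k-x0+.5)*s),16),(255,255,0))
    for k in range(y0-y0%10+10,y1,10): cv2.putText(o,str(k),(0,int((k-y0+.5)*s)),0,.3,(255,255,0))
    cv2.imwrite("pics/"+name,o)
E
python3 - <<'E'
from h import *
crop("top",180,182,380,272,4,"t1.png",1.9)
E
```

```text
(no output)
```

View pics/t1.png

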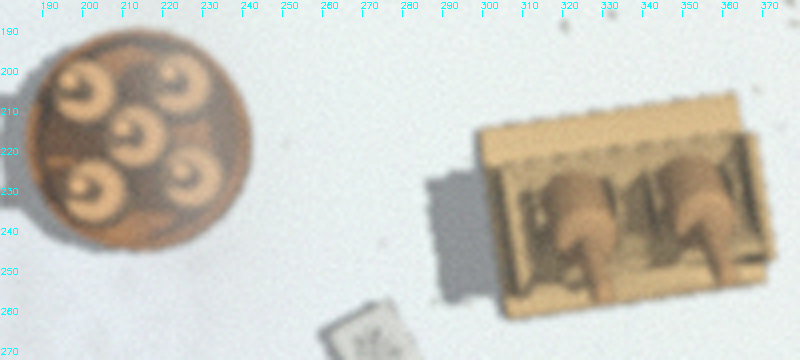

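The crop confirms it: five pale stamps in the caddy, heads around px (201,204), (226,202), (214,216), (204,229) and (229,226). The two pale stamps in the stand have handle tips near (331,257) and (362,252). No blue part is among them.

Run:
```python
from h import *
np.set_printoptions(precision=4,suppress=True)
c=lambda u,v:(u/4-.375+180,v/4-.375+182)
C=w("top",*c(140,140),.05); print("caddy",C, w("top",*c(251,140),.05)-w("top",*c(29,140),.05))
for p in [(85,90),(184,82),(137,135),(96,190),(195,177)]:
    P=w("top",*c(*p),.066)-C; print(P[:2],np.hypot(*P[:2]),np.degrees(np.arctan2(P[1],P[0])))
for p in [(505,320),(767,280),(480,128),(737,93)]:
    print(w("top",*c(*p),0.0)[:2],w("top",*c(*p),0.095)[:2])
A=w("top",*c(603,298),.160);B=w("top",*c(727,280),.160);print(A,B,np.linalg.norm(A-B),np.degrees(np.arctan2(*(A-B)[:2][::-1]))-90)
y=(A-B)/np.linalg.norm(A-B); x=np.array([y[1],-y[0],0]); print("stand from tips",(A+B)/2+.0717*x, "xaxis",x)
```

```text
caddy [0.5201 0.1834 0.05  ] [ 0.0033 -0.1551  0.    ]
[0.0325 0.0373] 0.04948633434820433 48.90245198014023
[ 0.0396 -0.0311] 0.0503023079784612 -38.14680855179795
[0.002  0.0002] 0.0020460802694117737 4.568366237497708
[-0.0365  0.027 ] 0.04545832256427801 143.5066346326103
[-0.0261 -0.0408] 0.048468313686348095 -122.6260707426506
[ 0.4005 -0.0763] [ 0.4006 -0.0706]
[ 0.4329 -0.2643] [ 0.4308 -0.2461]
[ 0.5383 -0.0562] [ 0.5292 -0.0518]
[ 0.5678 -0.2425] [ 0.5567 -0.2258]
[ 0.4159 -0.129   0.16  ] [ 0.4289 -0.2081  0.16  ] 0.08015387488647534 9.353456805545363
stand from tips [ 0.4931 -0.1569  0.16  ] xaxis [0.9867 0.1625 0.    ]
```

Run:
```python
from h import *
a=np.radians(9.6);X=np.array([np.cos(a),np.sin(a),0]);Y=np.array([-np.sin(a),np.cos(a),0]);Z=np.array([0,0,1])
O=np.array([.488,-.159,0]); s,c=np.sin(np.radians(35)),np.cos(np.radians(35))
D=[O+X*i+Y*j for i in(-.07,.07) for j in(-.095,.095)]
for y in(.04,-.04):
    F=O+Y*y+.06*Z; ax=-s*X+c*Z; n=c*X+s*Z
    D+=[F+ax*t for t in(.07,.08,.09,.1,.11,.125)]
    D+=[F+ax*.06+.023*(np.cos(q)*n+np.sin(q)*Y) for q in np.arange(0,6.2,.5)]
crop("scene",290,165,380,245,6,"s_a.png",1.2,D); crop("top",295,197,385,277,6,"t_a.png",1.9,D)
A=cv2.imread("pics/s_a.png");B=cv2.imread("pics/t_a.png")
cv2.imwrite("pics/ab.png",cv2.resize(np.hstack([A,B]),(800,356),interpolation=cv2.INTER_AREA))
```

```text
(no output)
```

View pics/ab.png

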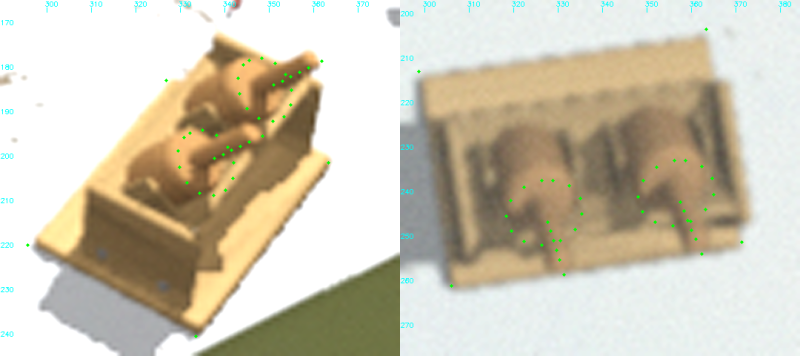

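The overlay fits within about 3 mm: stand origin ≈ (0.490, -0.160), yaw 9.6°. The four outer stamps sit at 49°, 143°, 237° and -38°. Closing the -38° stamp up to -5° and the 143° one to 174° opens two places. I'll go above the -38° stamp first.

Call:
{"op": "step_arm", "data": {
  "plan": [
    [0.3,0.723,-1,0,0],
    [0.3,0.723,-1,0,0],
    [0.3,0.723,-1,0,0],
    [0.3,0.723,-1,0,0],
    [0.3,0.723,-1,0,0],
    [0.3,0.723,-1,0,0]
  ],
  "grip_force": 40
}}

```text
t: 0.85
eef_pos: [0.3432, 0.4559, 0.2504]
orientation: [-0.0, 0.184, 0.983, 0.0]
wrist_force: [-0.2, -0.3, -0.5]
grip_width: 0.35
grip_force: 0.0
```

Call:
{"op": "step_arm", "data": {
  "plan": [
    [0.3,0.723,-1,0,0],
    [0.3,0.723,-1,0,0],
    [0.3,0.723,-1,0,0],
    [0.3,0.723,-1,0,0],
    [0.3,0.723,-1,0,0],
    [0.3,0.723,-1,0,0]
  ]
}}

```text
t: 1.45
eef_pos: [0.4511, 0.307, 0.2502]
orientation: [-0.0, 0.183, 0.983, 0.0]
wrist_force: [-0.2, -0.3, 0.4]
grip_width: 0.348
grip_force: 0.0
```

Call:
{"op": "step_arm", "data": {
  "plan": [
    [0.3,0.723,-1,-0.1,0],
    [0.3,0.723,-1,-0.2,0],
    [0.3,0.723,-1,-0.4,0],
    [0.3,0.723,-1,-0.5,0],
    [0.3,0.723,-1,-0.5,0],
    [0.3,0.723,-1,-0.5,0],
    [0.3,0.723,-1,-0.5,0]
  ]
}}

```text
t: 2.15
eef_pos: [0.5596, 0.1583, 0.1762]
orientation: [0.0, 0.182, 0.983, 0.0]
wrist_force: [0.3, 0.1, 0.5]
grip_width: 0.35
grip_force: 0.0
```

Call:
{"op": "step_arm", "data": {
  "plan": [
    [0.05,0,-0.03,0,0],
    [0.05,0,-0.03,0,0],
    [0.05,0,-0.03,-0.2,0],
    [0.05,0,-0.03,-0.4,0],
    [0.05,0,-0.03,-0.54,0],
    [0.05,0,-0.03,-0.54,0],
    [0.05,0,-0.03,-0.54,0]
  ]
}}

```text
t: 2.85
eef_pos: [0.5599, 0.1522, 0.0952]
orientation: [0.0, 0.183, 0.983, 0.0]
wrist_force: [0.6, 0.7, 1.2]
grip_width: 0.474
grip_force: 0.0
```

Call:
{"op": "step_arm", "data": {
  "plan": [
    [1,0,0,0,0],
    [1,0,0,0,0],
    [1,0,0,0,0],
    [1,0,0,0,0],
    [1,0,0,0,0],
    [1,0,0,0,0]
  ]
}}

```text
t: 3.45
eef_pos: [0.5611, 0.1521, 0.0964]
orientation: [0.002, 0.183, 0.983, 0.001]
wrist_force: [-0.4, 0.8, 6.2]
grip_width: 0.171
grip_force: 39.4
```

Call:
{"op": "step_arm", "data": {
  "plan": [
    [1,0.02,0.04,0.01,0],
    [1,0.033,0.093,0.01,0],
    [1,0.045,0.14,0.01,0],
    [1,0.05,0.18,0.01,0],
    [1,0.05,0.19,0.01,0],
    [1,0.05,0.19,0.01,0]
  ]
}}

```text
t: 4.05
eef_pos: [0.5684, 0.1797, 0.0964]
orientation: [0.002, 0.183, 0.983, -0.001]
wrist_force: [3.4, -6.5, 2.9]
grip_width: 0.176
grip_force: 39.4
```

Call:
{"op": "step_arm", "data": {
  "plan": [
    [0.3,0,0,0,0],
    [0.3,0,0,0,0],
    [0.3,0,0,0,0],
    [0.3,0,0,0.3,0],
    [0.3,0,0,0.6,0],
    [0.05,-0.3,0.1,0.6,0],
    [0.05,-0.563,0.205,0.6,0],
    [0.05,-0.563,0.205,0.6,0],
    [0.05,-0.563,0.205,0.6,0]
  ]
}}

```text
t: 4.95
eef_pos: [0.4818, 0.2116, 0.1855]
orientation: [-0.0, 0.183, 0.983, 0.0]
wrist_force: [0.3, -0.2, 0.5]
grip_width: 0.473
grip_force: 0.0
```

Run:
```python
from h import *
crop("scene",200,210,300,310,6,"s2.png",1.2,[bot.observe()["eef_pos"]]); print(bot.observe()["eef_pos"])
```

```text
[0.48264448 0.21132172 0.18578313]
```

View pics/s2.png

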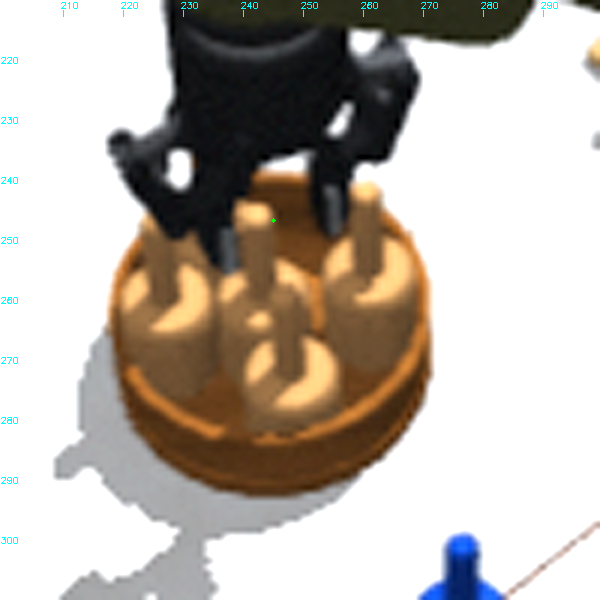

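Run:
```python
from h import *
for p in [(257,212),(368,190),(259,320),(158,222)]:
    P=w("scene",p[0]/6+199.6,p[1]/6+209.6,.131)[:2]; d=P-[.5205,.183]; print(P.round(4),np.hypot(*d).round(4),np.degrees(np.arctan2(d[1],d[0])).round(1))
```

```text
[0.5195 0.1895] 0.0066 99.0
[0.4919 0.1453] 0.0473 -127.2
[0.4761 0.2293] 0.0641 133.8
[0.5478 0.2249] 0.05 57.0
```

Run:
```python
from h import *
for p in [(287,284),(288,290)]:print(w("scene",p[0]/6+199.6,p[1]/6+209.6,.131)[:2])
for P in [(.4836,.2104,.131),(.5221,.1836,.131),(.494,.1426,.131)]: print((px("scene",P)-[199.6,209.6])*6)
```

```text
[0.48109831 0.20720444]
[0.47844013 0.20912565]
[[278.02535951 284.99981889]]
[[262.40902739 201.16867031]]
[[368.96768717 183.93145258]]
```

The front handle tip at px (247,257) agrees with the estimate for the 143° stamp. I'll descend on it and slide it.

Call:
{"op": "step_arm", "data": {
  "plan": [
    [0.05,0,-0.01,-0.2,0],
    [0.05,0,-0.01,-0.4,0],
    [0.05,0,-0.01,-0.6,0],
    [0.05,0,-0.01,-0.6,0],
    [0.05,0,-0.01,-0.6,0],
    [1,0,-0.01,-0.6,0],
    [1,0,-0.01,-0.6,0],
    [1,0,-0.01,-0.6,0],
    [1,0,-0.01,-0.6,0],
    [1,0,-0.01,-0.6,0],
    [1,0,-0.01,-0.6,0]
  ]
}}

```text
t: 6.1
eef_pos: [0.4844, 0.2099, 0.0981]
orientation: [0.002, 0.183, 0.983, 0.001]
wrist_force: [0.8, -0.9, 7.0]
grip_width: 0.179
grip_force: 39.2
```

Call:
{"op": "step_arm", "data": {
  "plan": [
    [1,-0.025,-0.035,0.01,0],
    [1,-0.047,-0.077,0.01,0],
    [1,-0.06,-0.12,0.01,0],
    [1,-0.063,-0.155,0.01,0],
    [1,-0.063,-0.17,0.01,0],
    [1,-0.063,-0.17,0.01,0]
  ]
}}

```text
t: 6.7
eef_pos: [0.4761, 0.1846, 0.0992]
orientation: [0.004, 0.184, 0.983, 0.002]
wrist_force: [7.3, 1.5, -1.2]
grip_width: 0.172
grip_force: 39.2
```

Call:
{"op": "step_arm", "data": {
  "plan": [
    [0.3,0,0,0,0],
    [0.3,0,0,0,0],
    [0.3,0,0,0,0],
    [0.3,0,0,0.3,0],
    [0.3,0,0,0.6,0],
    [0.3,0,0,0.9,0],
    [0.1,0,-0.3,0.9,0],
    [0.1,0,-0.6,0.9,0.1],
    [0.1,0,-1,0.9,0.2],
    [0.1,0,-1,0.9,0.341],
    [0.1,0,-1,0.9,0.341],
    [0.1,0,-1,0.9,0.341]
  ]
}}

```text
t: 7.9
eef_pos: [0.4728, 0.0334, 0.2318]
orientation: [-0.001, -0.082, 0.997, 0.0]
wrist_force: [0.2, -0.1, -0.3]
grip_width: 0.451
grip_force: 0.0
```

Call:
{"op": "step_arm", "data": {
  "plan": [
    [0.1,-0.1,-0.3,0,0],
    [0.1,-0.2,-0.6,0,0],
    [0.1,-0.353,-1,0,0],
    [0.1,-0.353,-1,0,0],
    [0.1,-0.353,-1,0,0],
    [0.1,-0.353,-1,0,0]
  ]
}}

```text
t: 8.5
eef_pos: [0.4203, -0.1154, 0.2321]
orientation: [-0.0, -0.083, 0.997, 0.0]
wrist_force: [0.4, 1.2, -0.2]
grip_width: 0.449
grip_force: 0.0
```

Run:
```python
from h import *
print(bot.observe()["eef_pos"],bot.observe()["orientation"])
crop("scene",290,165,370,245,6,"s_b.png",1.2,[bot.observe()["eef_pos"]]); crop("top",180,182,260,262,6,"t_b.png",1.9)
A=cv2.imread("pics/s_b.png");B=cv2.imread("pics/t_b.png")
cv2.imwrite("pics/ab2.png",cv2.resize(np.hstack([A,B]),(800,400),interpolation=cv2.INTER_AREA))
```

```text
[ 0.42034488 -0.11543688  0.23210241] [-1.30345055e-04 -8.25892791e-02  9.96583595e-01  3.62365000e-04]
```

View pics/ab2.png

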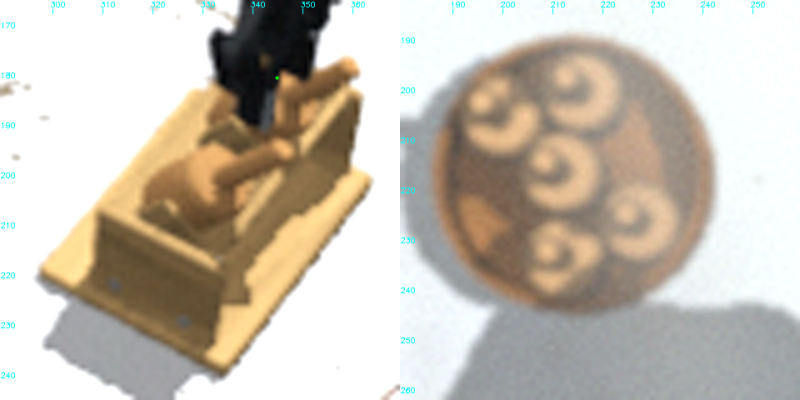

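Slots are open in the caddy: one at lower left in the top view, around px (196,224), and one at right around (230,205). The tool is over the left handle, tip at px (347,195). I'll descend and grip.

Call:
{"op": "step_arm", "data": {
  "plan": [
    [0.05,0.01,-0.105,0,0],
    [0.05,0.01,-0.105,-0.1,0],
    [0.05,0.01,-0.105,-0.3,0],
    [0.05,0.01,-0.105,-0.5,0],
    [0.05,0.01,-0.105,-0.56,0],
    [0.05,0.01,-0.105,-0.56,0]
  ],
  "grip_force": 70
}}

```text
t: 9.2
eef_pos: [0.4206, -0.1303, 0.1459]
orientation: [-0.002, -0.084, 0.996, 0.001]
wrist_force: [0.2, 0.2, 0.4]
grip_width: 0.475
grip_force: 0.0
```

Call:
{"op": "step_arm", "data": {
  "plan": [
    [1,0,0,0,0],
    [1,0,0,0,0],
    [1,0,0,0,0],
    [1,0,0,0,0],
    [1,0,0,0,0],
    [1,0,0,0,0],
    [1,0,0,0,0]
  ]
}}

```text
t: 9.9
eef_pos: [0.4227, -0.131, 0.1498]
orientation: [0.001, -0.083, 0.997, 0.001]
wrist_force: [-0.5, 5.4, 2.2]
grip_width: 0.165
grip_force: 68.3
```

Call:
{"op": "step_arm", "data": {
  "plan": [
    [1,-0.038,-0.006,0.055,0],
    [1,-0.075,-0.013,0.109,0],
    [1,-0.113,-0.019,0.164,0],
    [1,-0.151,-0.026,0.219,0],
    [1,-0.188,-0.032,0.273,0],
    [1,-0.226,-0.038,0.328,0],
    [1,-0.245,-0.042,0.36,0],
    [1,-0.245,-0.042,0.36,0]
  ]
}}

```text
t: 10.7
eef_pos: [0.3848, -0.1385, 0.2031]
orientation: [0.0, -0.083, 0.997, -0.001]
wrist_force: [0.9, 0.7, -0.7]
grip_width: 0.168
grip_force: 68.2
```

Call:
{"op": "step_arm", "data": {
  "plan": [
    [1,0,0,0.2,0],
    [1,0,0,0.5,0],
    [1,0,0,0.5,0],
    [1,0,0,0.5,0]
  ]
}}

```text
t: 11.1
eef_pos: [0.3854, -0.1383, 0.2781]
orientation: [0.001, -0.083, 0.997, -0.001]
wrist_force: [-0.0, 0.5, -2.1]
grip_width: 0.17
grip_force: 68.4
```

Run:
```python
from h import *
crop("scene",280,130,380,230,6,"s3.png",1.2,[bot.observe()["eef_pos"]]); print(bot.observe()["eef_pos"])
c=lambda u,v:(u/5-.4-80+180,v/5-.4+182)
for p in [(502,113),(583,90),(565,170),(563,255),(643,222)]:
    d=w("top",*c(*p),.066)[:2]-[.5203,.1832]; print(d.round(4),np.hypot(*d).round(4),np.degrees(np.arctan2(d[1],d[0])).round(1))
```

```text
[ 0.38475985 -0.13798153  0.27650584]
[0.032  0.0399] 0.0512 51.2
[ 0.0458 -0.0045] 0.046 -5.6
[0.0011 0.0038] 0.004 73.8
[-0.0458  0.0033] 0.0459 175.9
[-0.0267 -0.0402] 0.0482 -123.6
```

View pics/s3.png

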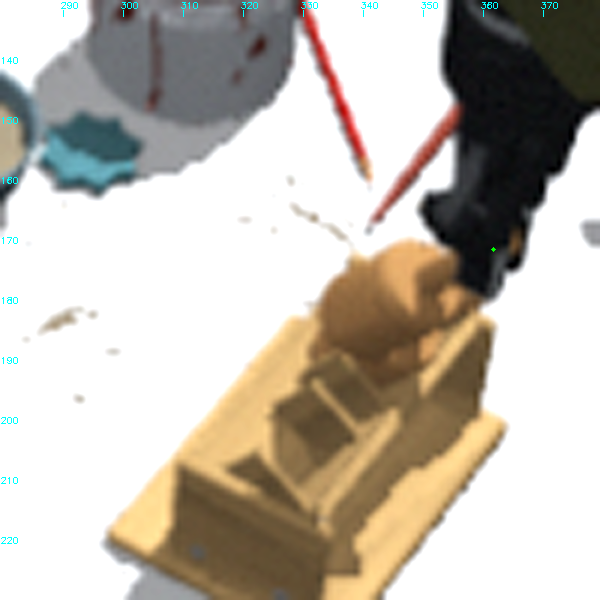

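Extracted and still leaning 35°. I'll stand it upright by pressing its head against the caddy's fixed outer wall from the -y side. That means turning the tool about +80° so the foot points to +y.

Run:
```python
from h import *
print(bot.observe()["q"]); 
for p in [(273,270),(190,283)]: print(w("top",*p,.03))
```

```text
[-4.75651564e-01 -4.61833231e-01  2.11911497e+00 -2.99155530e-04
  1.48558801e+00 -2.21316594e+00]
[0.37535824 0.01722764 0.03      ]
[0.33438472 0.24817435 0.03      ]
```

Call:
{"op": "step_arm", "data": {
  "plan": [
    [1,0.2,0.2,0,0.09],
    [1,0.4,0.4,0,0.18],
    [1,0.6,0.6,0,0.27],
    [1,0.8,0.8,0,0.36],
    [1,0.9,0.92,0,0.45],
    [1,0.9,0.92,0,0.54],
    [1,0.9,0.92,0,0.63],
    [1,0.9,0.92,0,0.72],
    [1,0.9,0.92,0,0.81],
    [1,0.9,0.92,0,0.893],
    [1,0.9,0.92,0,0.893],
    [1,0.9,0.92,0,0.893]
  ],
  "grip_force": 50
}}

```text
t: 12.35
eef_pos: [0.5085, 0.1019, 0.2679]
orientation: [-0.019, -0.672, 0.74, -0.026]
wrist_force: [-0.6, -0.2, -0.4]
grip_width: 0.169
grip_force: 68.3
```

The last joint's range (±2.91) stopped that turn, so I'll use a foot azimuth of 60° and approach the caddy from its -x/-y side.

Call:
{"op": "step_arm", "data": {
  "plan": [
    [1,-0.6,0.177,0,-0.333],
    [1,-0.6,0.177,0,-0.333],
    [1,-0.6,0.177,0,-0.333],
    [1,-0.6,0.177,0,-0.333],
    [1,-0.6,0.177,0,-0.333],
    [1,-0.6,0.177,0,-0.333],
    [1,-0.6,0.177,0,-0.333],
    [1,-0.6,0.177,0,-0.333]
  ]
}}

```text
t: 13.15
eef_pos: [0.4199, 0.1273, 0.2706]
orientation: [-0.024, -0.457, 0.889, -0.022]
wrist_force: [-0.3, 0.1, -0.4]
grip_width: 0.165
grip_force: 68.3
```

Run:
```python
from h import *
s=bot.observe();print(s["q"],s["eef_pos"],s["orientation"]);q=s["orientation"]; print(np.degrees(np.arctan2(q[2]**2-q[1]**2,2*q[1]*q[2])))
```

```text
[ 0.20403265 -0.35324904  2.05344202 -0.05512179  1.47658552 -2.30970184] [0.4199484  0.12726073 0.27055191] [-0.02419705 -0.456692    0.88902937 -0.02176475]
144.37888843321574
```

Call:
{"op": "step_arm", "data": {
  "plan": [
    [1,0.067,-0.3,0,0],
    [1,0.067,-0.67,0,0],
    [1,0.067,-0.67,0,0],
    [1,0.067,-0.67,0,0],
    [1,0.067,-0.67,0,0]
  ]
}}

```text
t: 13.65
eef_pos: [0.43, 0.0272, 0.2708]
orientation: [-0.024, -0.457, 0.889, -0.022]
wrist_force: [-0.2, -0.4, -1.0]
grip_width: 0.166
grip_force: 68.3
```

Run:
```python
from h import *
from scipy.spatial.transform import Rotation as R
s=bot.observe();q=s["orientation"];print(s["q"],s["eef_pos"],q); M=R.from_quat(q[[1,2,3,0]]).as_matrix(); print(M)
```

```text
[-0.02509363 -0.38265594  2.07450906 -0.06107572  1.47112954 -2.53800017] [0.42996337 0.02724188 0.27078332] [-0.02384749 -0.4565858   0.88909739 -0.02159934]
[[-0.58192141 -0.81292867 -0.02268157]
 [-0.81086831  0.58212575 -0.06018469]
 [ 0.06212939 -0.01663099 -0.99792953]]
```

The tilt picked up at the limit lies in the lean plane, where the stamp pivots in the pads, so it does no harm. I'll descend and press the head against the caddy wall.

Call:
{"op": "step_arm", "data": {
  "plan": [
    [1,-0.12,0.035,-0.3,0],
    [1,-0.12,0.035,-0.6,0],
    [1,-0.12,0.035,-0.9,0],
    [1,-0.12,0.035,-1,0],
    [1,-0.12,0.035,-1,0],
    [1,-0.12,0.035,-1,0]
  ],
  "grip_force": 30
}}

```text
t: 14.25
eef_pos: [0.4124, 0.033, 0.1215]
orientation: [-0.024, -0.457, 0.889, -0.022]
wrist_force: [0.3, 0.5, -0.4]
grip_width: 0.164
grip_force: 68.2
```

Call:
{"op": "step_arm", "data": {
  "plan": [
    [1,0.05,0.07,0,0],
    [1,0.1,0.14,0,0],
    [1,0.14,0.2,0,0],
    [1,0.18,0.25,0,0],
    [1,0.22,0.31,0,0],
    [1,0.26,0.36,0,0],
    [1,0.29,0.41,0,0],
    [1,0.29,0.41,0,0]
  ]
}}

```text
t: 15.05
eef_pos: [0.4557, 0.0941, 0.121]
orientation: [-0.025, -0.457, 0.889, -0.022]
wrist_force: [-2.2, -3.3, 0.6]
grip_width: 0.168
grip_force: 74.4
```

Call:
{"op": "step_arm", "data": {
  "plan": [
    [1,0.02,0.028,0,0],
    [1,0.039,0.054,0,0],
    [1,0.047,0.065,0,0],
    [1,0.047,0.065,0,0]
  ]
}}

```text
t: 15.45
eef_pos: [0.4622, 0.1031, 0.1209]
orientation: [-0.025, -0.457, 0.889, -0.022]
wrist_force: [-2.8, -3.6, 0.6]
grip_width: 0.169
grip_force: 75.5
```

Run:
```python
from h import *
e=bot.observe()["eef_pos"]
crop("scene",215,205,315,305,6,"s4.png",1.3,[e,e-[0,0,.05],e-[0,0,.1096]]); print(e)
```

```text
[0.46216141 0.10307706 0.12093953]
```

View pics/s4.png

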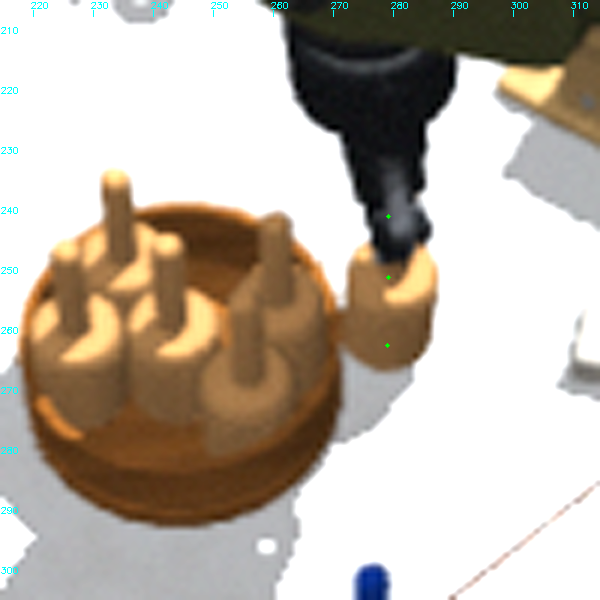

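The stamp now hangs almost upright at px (280,255). I'll press a little more to seat it flush.

Call:
{"op": "step_arm", "data": {
  "plan": [
    [1,0.012,0.016,0,0],
    [1,0.023,0.032,0,0],
    [1,0.023,0.032,0,0]
  ]
}}

```text
t: 15.8
eef_pos: [0.4654, 0.1076, 0.121]
orientation: [-0.025, -0.457, 0.889, -0.022]
wrist_force: [-4.7, -5.9, 2.3]
grip_width: 0.165
grip_force: 75.5
```

Call:
{"op": "step_arm", "data": {
  "plan": [
    [1,-0.08,-0.11,0,0],
    [1,-0.14,-0.2,0,0],
    [1,-0.14,-0.2,0.2,0],
    [1,-0.14,-0.2,0.4,0],
    [1,-0.14,-0.2,0.4,0],
    [1,-0.14,-0.2,0.4,0]
  ]
}}

```text
t: 16.4
eef_pos: [0.4455, 0.0782, 0.1817]
orientation: [-0.022, -0.456, 0.889, -0.022]
wrist_force: [0.1, -0.2, -1.7]
grip_width: 0.167
grip_force: 75.1
```

```bash
cat > tilt.py <<'E'
from h import *
from scipy.optimize import minimize
from scipy.spatial.transform import Rotation as R
S=4
def run():
    s=bot.observe(); e=s["eef_pos"]; q=s["orientation"]; M=R.from_quat(q[[1,2,3,0]]).as_matrix()
    f=-M[:,0]*[1,1,0]; f/=np.linalg.norm(f); y=np.array([-f[1],f[0],0]); Z=np.array([0,0,1.])
    im=bot.grab_frame("scene").astype(float); m=((im[...,2]-im[...,0])>35).astype(np.uint8)
    u,v=px("scene",e-[0,0,.08])[0].astype(int)
    roi=np.zeros_like(m); roi[v-30:v+31,u-30:u+31]=1
    n,l,st,_=cv2.connectedComponentsWithStats(m*roi); k=1+np.argmax(st[1:,4]); m=cv2.resize((l==k).astype(np.uint8),None,fx=S,fy=S,interpolation=cv2.INTER_LINEAR)
    def pts(p):
        th,th2,s0=p[:3]; B=e+f*p[3]+y*p[4]; ax=-np.sin(th)*f+np.sin(th2)*y+np.cos(th)*Z; ax/=np.linalg.norm(ax)
        n1=np.cross(y,ax); n1/=np.linalg.norm(n1); n2=np.cross(ax,n1); a=np.linspace(0,6.28,40)[:,None]
        F=B-ax*s0; c=lambda h,r:F+ax*h+r*(np.cos(a)*n1+np.sin(a)*n2)
        return np.vstack([c(0,.0195),c(.005,.023),c(.055,.023),c(.06,.0195)])
    def cost(p):
        P=((px("scene",pts(p))+.5)*S*16).astype(np.int32); r=np.zeros_like(m); cv2.fillConvexPoly(r,cv2.convexHull(P),1,cv2.LINE_8,4)
        return float((r!=m).sum())/m.sum()+ 20*(p[2]-.11)**2/.01+(p[1]/.2)**2*.02
    best=min((minimize(cost,[t,0,.11,0,0],method="Nelder-Mead",options=dict(initial_simplex=np.array([[t,0,.11,0,0]]+[[t+.15*(i==0),.05*(i==1),.11+.004*(i==2),.005*(i==3),.005*(i==4)] for i in range(5)]),maxiter=300)) for t in (-.2,0,.2,.5)),key=lambda r:r.fun)
    p=best.x; print("lean deg",np.degrees(p[0]).round(1),"side",np.degrees(p[1]).round(1),"s",p[2].round(4),"off f,y",p[3:].round(4),"cost",round(best.fun,3),"tcp",e.round(4),"area",m.sum()/S/S)
    for L in np.radians([-15,-10,-5,0,5,10]): print(round(np.degrees(L)), round(minimize(lambda z:cost([L,*z]),p[1:],method="Nelder-Mead",options=dict(maxiter=150)).fun,3),end="; ")
    ax=-np.sin(p[0])*f+np.sin(p[1])*y+np.cos(p[0])*Z; F=e+f*p[3]+y*p[4]-ax*p[2]; print("foot",F.round(4),"head top",(F+ax*.06).round(4))
if __name__=="__main__": run()
E
python3 tilt.py
```

```text
lean deg -3.5 side -4.6 s 0.1099 off f,y [0.0838 0.0397] cost 0.415 tcp [0.4455 0.0782 0.1817] area 338.75
-15 0.47; -10 0.432; -5 0.417; 0 0.413; 5 0.422; 10 0.438; foot [0.4512 0.1692 0.072 ] head top [0.4572 0.1694 0.1319]
```

```bash
sed -i 's/k=1+np.argmax(st\[1:,4\])/k=l[v,u]; print("comp",k,st[k])/; s/v-30:v+31,u-30:u+31/v-22:v+22,u-18:u+16/' tilt.py; python3 tilt.py
```

```text
comp 2 [284 231  16  22 277]
lean deg 0.6 side 7.2 s 0.1109 off f,y [-0.0058  0.0036] cost 0.215 tcp [0.4447 0.0782 0.1804] area 271.875
-15 0.37; -10 0.295; -5 0.231; 0 0.215; 5 0.235; 10 0.289; foot [0.4503 0.0685 0.0695] head top [0.4438 0.0723 0.1295]
```

Upright within a few degrees, axis about 7 mm behind the TCP, which agrees with the wall contact. Now to slot 2 (295°).

Call:
{"op": "step_arm", "data": {
  "plan": [
    [1,0,0,0.3,0],
    [1,0,0,0.53,0],
    [1,0.3,0.2,0.53,0],
    [1,0.5,0.35,0.53,0],
    [1,0.667,0.448,0.53,0],
    [1,0.667,0.448,0.53,0],
    [1,0.667,0.448,0.53,0],
    [1,0.667,0.448,0.3,0],
    [1,0.667,0.448,0.05,0],
    [1,0.667,0.448,0.0,0],
    [1,0.667,0.448,0.0,0]
  ]
}}

```text
t: 17.6
eef_pos: [0.5431, 0.1446, 0.1788]
orientation: [-0.026, -0.456, 0.889, -0.021]
wrist_force: [-0.2, -0.4, -0.1]
grip_width: 0.168
grip_force: 75.3
```

Call:
{"op": "step_arm", "data": {
  "plan": [
    [1,0,0,-0.05,0],
    [1,0,0,-0.1,0],
    [1,0,0,-0.13,0],
    [1,0,0,-0.13,0]
  ]
}}

```text
t: 18.0
eef_pos: [0.545, 0.1451, 0.1613]
orientation: [-0.024, -0.457, 0.889, -0.022]
wrist_force: [-0.5, -0.5, -1.9]
grip_width: 0.167
grip_force: 75.3
```

Call:
{"op": "step_arm", "data": {
  "plan": [
    [1,0,0,-0.04,0],
    [1,0,0,-0.08,0],
    [1,0,0,-0.12,0],
    [1,0,0,-0.12,0]
  ]
}}

```text
t: 18.4
eef_pos: [0.5469, 0.1471, 0.1492]
orientation: [-0.021, -0.456, 0.889, -0.021]
wrist_force: [-4.9, 2.4, 6.3]
grip_width: 0.171
grip_force: 75.8
```

Contact from the wall and the -5° stamp. I'll shift inward and towards -x.

Call:
{"op": "step_arm", "data": {
  "plan": [
    [1,0,0,0.05,0],
    [1,-0.02,0.01,0.05,0],
    [1,-0.02,0.015,0.03,0],
    [1,-0.02,0.015,0,0],
    [1,-0.02,0.015,-0.02,0],
    [1,-0.02,0.015,-0.02,0]
  ]
}}

```text
t: 19.0
eef_pos: [0.5412, 0.1473, 0.1388]
orientation: [-0.025, -0.457, 0.889, -0.022]
wrist_force: [-0.3, 0.0, -1.4]
grip_width: 0.161
grip_force: 75.2
```

Free now (foot ≈ 29 mm). I'll continue down.

Call:
{"op": "step_arm", "data": {
  "plan": [
    [1,0,0,-0.04,0],
    [1,0,0,-0.08,0],
    [1,0,0,-0.11,0],
    [1,0,0,-0.11,0]
  ]
}}

```text
t: 19.4
eef_pos: [0.5413, 0.1475, 0.1226]
orientation: [-0.025, -0.457, 0.889, -0.022]
wrist_force: [-0.1, -0.6, -0.9]
grip_width: 0.164
grip_force: 75.2
```

Call:
{"op": "step_arm", "data": {
  "plan": [
    [1,0,0,-0.02,0],
    [1,0,0,-0.04,0],
    [1,0,0,-0.05,0],
    [1,0,0,-0.05,0]
  ]
}}

```text
t: 19.8
eef_pos: [0.5418, 0.1476, 0.1161]
orientation: [-0.024, -0.457, 0.889, -0.022]
wrist_force: [-0.8, -0.6, -0.4]
grip_width: 0.167
grip_force: 75.2
```

Call:
{"op": "step_arm", "data": {
  "plan": [
    [0.3,0,0,0,0],
    [0.3,0,0,0,0],
    [0.3,0,0,0,0],
    [0.3,0,0,0.25,0],
    [0.3,0,0,0.5,0],
    [0.3,-0.07,0.13,0.5,0],
    [0.2,-0.135,0.263,0.5,0],
    [0.2,-0.135,0.263,0.5,0],
    [0.2,-0.135,0.263,0.5,0]
  ],
  "grip_force": 40
}}

```text
t: 20.7
eef_pos: [0.5217, 0.1871, 0.1914]
orientation: [-0.024, -0.457, 0.889, -0.022]
wrist_force: [-0.3, 0.0, -0.5]
grip_width: 0.402
grip_force: 0.0
```

Call:
{"op": "step_arm", "data": {
  "plan": [
    [0.2,0,0,-0.2,0],
    [0.2,0,0,-0.4,0],
    [0.2,0,0,-0.6,0],
    [0.2,0,0,-0.62,0],
    [0.2,0,0,-0.62,0],
    [1,0,0,-0.62,0],
    [1,0,0,-0.62,0],
    [1,0,0,-0.62,0],
    [1,0,0,-0.62,0],
    [1,0,0,-0.62,0]
  ]
}}

```text
t: 21.7
eef_pos: [0.5225, 0.1872, 0.0996]
orientation: [-0.023, -0.457, 0.889, -0.022]
wrist_force: [-0.3, 0.0, 3.3]
grip_width: 0.175
grip_force: 39.1
```

Call:
{"op": "step_arm", "data": {
  "plan": [
    [1,-0.005,-0.013,0.007,0],
    [1,-0.01,-0.027,0.007,0],
    [1,-0.01,-0.027,0.007,0]
  ]
}}

```text
t: 22.0
eef_pos: [0.5203, 0.1833, 0.0995]
orientation: [-0.023, -0.456, 0.889, -0.021]
wrist_force: [0.1, 2.2, 0.2]
grip_width: 0.176
grip_force: 39.1
```

Call:
{"op": "step_arm", "data": {
  "plan": [
    [0.3,0,0,0,0],
    [0.3,0,0,0,0],
    [0.3,0,0,0,0],
    [0.3,0,0,0.3,0],
    [0.3,0,0,0.6,0],
    [0.3,0,0,0.9,0],
    [0.2,0,-0.3,0.9,-0.09],
    [0.1,-0.1,-0.6,0.9,-0.18],
    [0.1,-0.2,-1,0.9,-0.27],
    [0.1,-0.2,-1,0.9,-0.36],
    [0.1,-0.2,-1,0.9,-0.45],
    [0.1,-0.2,-1,0.9,-0.496],
    [0.1,-0.2,-1,0.9,-0.496]
  ]
}}

```text
t: 23.3
eef_pos: [0.4901, 0.0325, 0.2343]
orientation: [-0.031, -0.084, 0.996, -0.011]
wrist_force: [0.7, 0.7, 0.5]
grip_width: 0.448
grip_force: 0.0
```

Call:
{"op": "step_arm", "data": {
  "plan": [
    [0.1,-0.1,-0.3,0,0],
    [0.1,-0.2,-0.6,0,0],
    [0.1,-0.3,-1,0,0],
    [0.1,-0.353,-1,0,0],
    [0.1,-0.353,-1,0,0],
    [0.1,-0.353,-1,0,0]
  ]
}}

```text
t: 23.9
eef_pos: [0.4374, -0.1168, 0.2343]
orientation: [-0.03, -0.085, 0.996, -0.011]
wrist_force: [0.4, 0.2, -0.4]
grip_width: 0.448
grip_force: 0.0
```

Run:
```python
from h import *
s=bot.observe();q=s["orientation"]; print(s["eef_pos"],np.degrees(np.arctan2(q[2]**2-q[1]**2,2*q[1]*q[2])),q)
crop("scene",200,210,300,290,5,"s_c.png",1.2); crop("top",180,182,260,246,6,"t_c.png",1.9)
A=cv2.resize(cv2.imread("pics/s_c.png"),(400,320));B=cv2.resize(cv2.imread("pics/t_c.png"),(400,320))
cv2.imwrite("pics/ab3.png",np.hstack([A,B]))
```

```text
[ 0.4373721  -0.11676696  0.23434654] 99.75071152373673 [-0.03031656 -0.08494414  0.9958635  -0.01101318]
```

View pics/ab3.png

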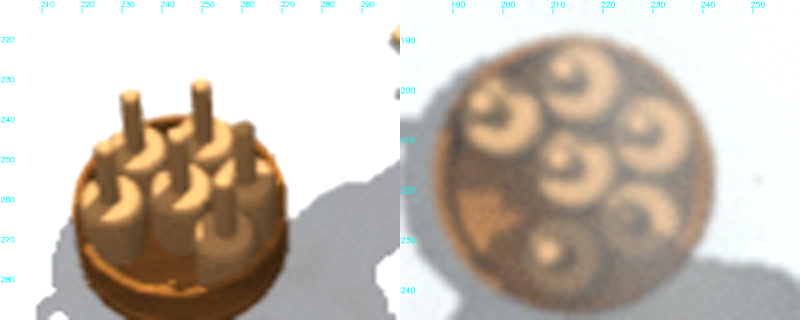

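Six stamps stand upright, and the last slot is clear at top px ≈ (196,224). Now the right stamp.

Call:
{"op": "step_arm", "data": {
  "plan": [
    [0.05,-0.012,-0.3,0,0],
    [0.05,-0.012,-0.62,0,0],
    [0.05,-0.012,-0.62,0,0],
    [0.05,-0.012,-0.62,-0.1,0],
    [0.05,-0.012,-0.62,-0.3,0],
    [0.05,-0.012,-0.62,-0.5,0],
    [0.05,-0.012,-0.62,-0.57,0],
    [0.05,-0.012,-0.62,-0.57,0]
  ],
  "grip_force": 70
}}

```text
t: 24.8
eef_pos: [0.4343, -0.2079, 0.1462]
orientation: [-0.033, -0.086, 0.996, -0.01]
wrist_force: [0.3, 1.3, 0.1]
grip_width: 0.473
grip_force: 0.0
```

Call:
{"op": "step_arm", "data": {
  "plan": [
    [1,0,0,0,0],
    [1,0,0,0,0],
    [1,0,0,0,0],
    [1,0,0,0,0],
    [1,0,0,0,0],
    [1,0,0,0,0],
    [1,0,0,0,0]
  ]
}}

```text
t: 25.5
eef_pos: [0.4363, -0.2092, 0.1503]
orientation: [-0.029, -0.085, 0.996, -0.01]
wrist_force: [0.3, 6.2, 2.3]
grip_width: 0.166
grip_force: 68.2
```

Run:
```python
from h import *
c=lambda u,v:((u-400)/5-.4+180,v/5-.4+182)
L=[]
for n,p in zip(("a","d","new","mid","c","b"),[(503,118),(583,83),(655,133),(577,170),(641,220),(563,255)]):
    P=w("top",*c(*p),.066)[:2]; L.append(P); d=P-[.5203,.1832]; print(n,P.round(4),np.hypot(*d).round(4),np.degrees(np.arctan2(d[1],d[0])).round(1))
L=np.array(L)
g=[(min(min(np.hypot(*(L-[x,y]).T))-.046, .049-np.hypot(x-.5203,y-.1832)),x,y) for x in np.arange(.47,.53,.0005) for y in np.arange(.19,.24,.0005)]; print(max(g))
for p in [(503,118)]: pass
```

```text
a [0.5496 0.2224] 0.0489 53.3
d [0.57   0.1788] 0.0499 -5.0
new [0.543 0.138] 0.0506 -63.3
mid [0.5216 0.1804] 0.0031 -65.7
c [0.4947 0.1442] 0.0467 -123.3
b [0.4745 0.1865] 0.0459 175.9
(np.float64(0.0018976166113682039), np.float64(0.5015000000000001), np.float64(0.22600000000000003))
```

Call:
{"op": "step_arm", "data": {
  "plan": [
    [1,-0.038,-0.006,0.055,0],
    [1,-0.075,-0.013,0.109,0],
    [1,-0.113,-0.019,0.164,0],
    [1,-0.151,-0.026,0.219,0],
    [1,-0.188,-0.032,0.273,0],
    [1,-0.226,-0.038,0.328,0],
    [1,-0.245,-0.042,0.36,0],
    [1,-0.245,-0.042,0.6,0],
    [1,-0.245,-0.042,0.8,0],
    [1,-0.245,-0.042,0.8,0]
  ]
}}

```text
t: 26.5
eef_pos: [0.4001, -0.2179, 0.2742]
orientation: [-0.027, -0.084, 0.996, -0.014]
wrist_force: [1.4, -0.2, -0.4]
grip_width: 0.167
grip_force: 68.3
```

Call:
{"op": "step_arm", "data": {
  "plan": [
    [1,0.03,0.3,0,0],
    [1,0.06,0.6,0,0],
    [1,0.078,0.9,0,0],
    [1,0.078,0.9,0,0],
    [1,0.078,0.9,0,0]
  ]
}}

```text
t: 27.0
eef_pos: [0.4099, -0.0807, 0.2678]
orientation: [-0.031, -0.086, 0.996, -0.011]
wrist_force: [0.5, 0.1, -0.5]
grip_width: 0.166
grip_force: 69.0
```

Call:
{"op": "step_arm", "data": {
  "plan": [
    [1,0,0.3,0,0],
    [1,0,0.6,0,0.08],
    [1,0,0.76,0,0.16],
    [1,0,0.76,0,0.24],
    [1,0,0.76,0,0.32],
    [1,0,0.76,0,0.4],
    [1,0,0.76,0,0.496],
    [1,0,0.76,0,0.496],
    [1,0,0.76,0,0.496]
  ]
}}

```text
t: 27.9
eef_pos: [0.4104, 0.0317, 0.2684]
orientation: [-0.024, -0.454, 0.89, -0.022]
wrist_force: [-0.1, -0.4, -0.5]
grip_width: 0.163
grip_force: 69.1
```

Call:
{"op": "step_arm", "data": {
  "plan": [
    [1,0.01,0.01,-0.3,0],
    [1,0.01,0.01,-0.6,0],
    [1,0.01,0.01,-0.9,0],
    [1,0.01,0.01,-0.98,0],
    [1,0.01,0.01,-0.98,0],
    [1,0.01,0.01,-0.98,0]
  ],
  "grip_force": 50
}}

```text
t: 28.5
eef_pos: [0.4134, 0.034, 0.1239]
orientation: [-0.023, -0.456, 0.889, -0.023]
wrist_force: [0.1, 0.8, 0.1]
grip_width: 0.163
grip_force: 69.1
```

Call:
{"op": "step_arm", "data": {
  "plan": [
    [1,0.05,0.07,0,0],
    [1,0.1,0.14,0,0],
    [1,0.14,0.2,0,0],
    [1,0.18,0.25,0,0],
    [1,0.22,0.31,0,0],
    [1,0.26,0.36,0,0],
    [1,0.29,0.41,0,0],
    [1,0.315,0.44,0,0],
    [1,0.335,0.465,0,0],
    [1,0.335,0.465,0,0]
  ]
}}

```text
t: 29.5
eef_pos: [0.4625, 0.1044, 0.1224]
orientation: [-0.025, -0.457, 0.889, -0.022]
wrist_force: [-2.3, -3.6, 1.8]
grip_width: 0.169
grip_force: 76.4
```

Call:
{"op": "step_arm", "data": {
  "plan": [
    [1,0.012,0.016,0,0],
    [1,0.023,0.032,0,0],
    [1,0.023,0.032,0,0]
  ]
}}

```text
t: 29.8
eef_pos: [0.4657, 0.1089, 0.1222]
orientation: [-0.024, -0.457, 0.889, -0.022]
wrist_force: [-2.7, -4.0, 1.2]
grip_width: 0.168
grip_force: 76.9
```

Call:
{"op": "step_arm", "data": {
  "plan": [
    [1,0.006,0.008,0,0],
    [1,0.006,0.008,0,0],
    [1,-0.08,-0.11,0,0],
    [1,-0.14,-0.2,0,0],
    [1,-0.14,-0.2,0.2,0],
    [1,-0.14,-0.2,0.4,0],
    [1,-0.14,-0.2,0.4,0],
    [1,-0.14,-0.2,0.4,0]
  ]
}}

```text
t: 30.6
eef_pos: [0.4453, 0.0789, 0.1828]
orientation: [-0.022, -0.456, 0.889, -0.022]
wrist_force: [-0.7, 0.1, -1.7]
grip_width: 0.17
grip_force: 76.3
```

```bash
python3 tilt.py
```

```text
comp 2 [284 230  16  22 272]
lean deg -2.2 side 6.6 s 0.1095 off f,y [-0.0036  0.0025] cost 0.241 tcp [0.4453 0.0789 0.1828] area 266.75
-15 0.392; -10 0.318; -5 0.252; 0 0.24; 5 0.26; 10 0.307; foot [0.449  0.0667 0.0734] head top [0.4447 0.0726 0.1334]
```

Call:
{"op": "step_arm", "data": {
  "plan": [
    [1,0,0,0.3,0],
    [1,0,0,0.55,0],
    [1,0.1,0.3,0.55,0],
    [1,0.25,0.6,0.55,0],
    [1,0.385,0.9,0.55,0],
    [1,0.385,1,0.55,0],
    [1,0.385,1,0.55,0],
    [1,0.385,1,0.55,0]
  ]
}}

```text
t: 31.45
eef_pos: [0.5016, 0.2283, 0.2627]
orientation: [-0.025, -0.457, 0.889, -0.022]
wrist_force: [1.1, -0.2, -0.9]
grip_width: 0.169
grip_force: 76.5
```

Call:
{"op": "step_arm", "data": {
  "plan": [
    [1,0,0.025,0,0],
    [1,0,0.025,-0.25,0],
    [1,0,0.025,-0.5,0],
    [1,0,0.025,-0.6,0],
    [1,0,0.025,-0.64,0],
    [1,0,0.025,-0.64,0]
  ]
}}

```text
t: 32.05
eef_pos: [0.5025, 0.2321, 0.1686]
orientation: [-0.024, -0.456, 0.889, -0.022]
wrist_force: [0.4, -0.6, -0.7]
grip_width: 0.166
grip_force: 76.5
```

Call:
{"op": "step_arm", "data": {
  "plan": [
    [1,0,0,-0.04,0],
    [1,0,0,-0.08,0],
    [1,0,0,-0.08,0]
  ]
}}

```text
t: 32.35
eef_pos: [0.5024, 0.2325, 0.1563]
orientation: [-0.024, -0.457, 0.889, -0.022]
wrist_force: [-0.4, -0.0, -1.2]
grip_width: 0.173
grip_force: 76.5
```

Call:
{"op": "step_arm", "data": {
  "plan": [
    [1,0,0,-0.04,0],
    [1,0,0,-0.08,0],
    [1,0,0,-0.08,0]
  ]
}}

```text
t: 32.65
eef_pos: [0.5017, 0.2323, 0.1431]
orientation: [-0.025, -0.457, 0.889, -0.022]
wrist_force: [0.0, -0.6, -1.5]
grip_width: 0.163
grip_force: 76.5
```

Past the rim with no contact. I'll go on down to the floor.

Call:
{"op": "step_arm", "data": {
  "plan": [
    [1,0,0,-0.04,0],
    [1,0,0,-0.08,0],
    [1,0,0,-0.12,0],
    [1,0,0,-0.12,0]
  ]
}}

```text
t: 33.05
eef_pos: [0.5016, 0.2322, 0.1249]
orientation: [-0.025, -0.457, 0.889, -0.022]
wrist_force: [-0.2, 0.2, -0.6]
grip_width: 0.166
grip_force: 76.5
```

Call:
{"op": "step_arm", "data": {
  "plan": [
    [1,0,0,-0.03,0],
    [1,0,0,-0.055,0],
    [1,0,0,-0.055,0]
  ]
}}

```text
t: 33.35
eef_pos: [0.502, 0.2324, 0.1175]
orientation: [-0.024, -0.457, 0.889, -0.022]
wrist_force: [0.2, -0.2, 0.0]
grip_width: 0.168
grip_force: 76.5
```

Near the floor. I'll release, lift, retreat and look.

Call:
{"op": "step_arm", "data": {
  "plan": [
    [1,0,0,-0.007,0],
    [0.35,0,0,-0.007,0],
    [0.35,0,0,0,0],
    [0.35,0,0,0,0],
    [0.35,0,0,0.2,0],
    [0.35,0,0,0.5,0],
    [0.35,0,0,0.9,0],
    [0.35,0,-0.3,0.9,0],
    [0.35,-0.2,-0.7,0.9,0],
    [0.35,-0.4,-1,0.9,0],
    [0.35,-0.4,-1,0.9,0]
  ]
}}

```text
t: 34.45
eef_pos: [0.4409, 0.0803, 0.2534]
orientation: [-0.024, -0.456, 0.89, -0.022]
wrist_force: [0.1, 0.5, 0.6]
grip_width: 0.325
grip_force: 0.0
```

Call:
{"op": "step_arm", "data": {
  "plan": [
    [0.35,0,-0.3,0,0],
    [0.35,0,-0.6,0,0],
    [0.35,0,-0.9,0,0],
    [0.35,0,-0.9,0,0]
  ]
}}

```text
t: 34.85
eef_pos: [0.4421, -0.0565, 0.2537]
orientation: [-0.024, -0.453, 0.891, -0.023]
wrist_force: [-0.0, 0.1, -0.3]
grip_width: 0.322
grip_force: 0.0
```

Run:
```python
from h import *
crop("scene",200,210,300,290,5,"s_d.png",1.2); crop("top",180,182,260,246,6,"t_d.png",1.9)
A=cv2.resize(cv2.imread("pics/s_d.png"),(400,320));B=cv2.resize(cv2.imread("pics/t_d.png"),(400,320))
cv2.imwrite("pics/ab4.png",np.hstack([A,B]))
```

```text
(no output)
```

View pics/ab4.png

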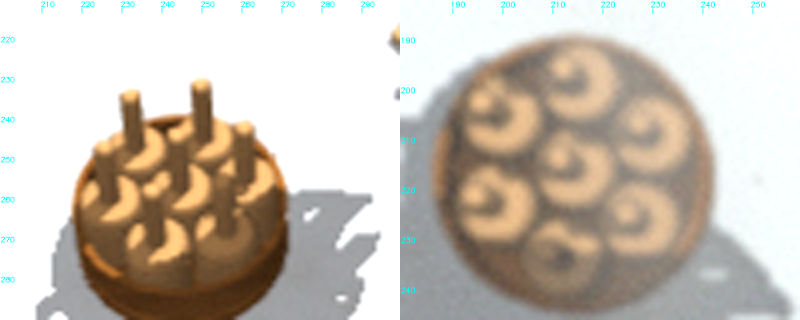

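The picture shows all seven upright in the caddy: heads at about the same height, one in the middle (215,215) and six round it. The hand is clear.

```bash
python3 -c "
from cell import bot
print(bot.hand_in())"
```

```text
the job is handed in; nothing more can be done
None
```

The job is handed in at about 35 s of the 72 s allowed: the last pictures show all seven stamps upright in the caddy, one in the middle and six round it, with the arm clear; the mug, mould and cup were never approached.

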